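# Isolate the brushing machine and hold its dust hood at the balance point

### The job

The stay of the brushing machine's dust hood has been taken off and a fitter is about to pin in a new one. First turn the red isolator handle from ON to OFF until it clicks home; only then lift the hood by its black bar handle, without dropping it, up to its balance point, where it wants to fall neither shut nor over backwards, and never let it go past upright. Finish still gripping the bar, with the hood held motionless at that balance point by the bar alone and the isolator still OFF; leave the shoes, the stay and the other things lying on the bench where they are.

Things in the scene. Friction and masses are not known exactly. Their poses are not given: they have to be found in the camera images.
- machine: Bench edge-brushing machine, bolted down left or right of the isolator: blue trough 200 (x) x 260 (y) mm with two brush wheels, a grey motor on its +y side (y 134 to 255 mm, up to 143 mm high), an extraction pipe behind. Origin on the bench under the trough's middle; x points from its open front (robot's side) to its back, z up. Shut, the hood's roof is 142 mm above the bench.
- hood_hinge (a point): Middle of the hood's hinge axis, at the machine's (100, 0, 95) mm; the axis runs along the machine's y. The middle of the bar moves on a circle of 239 mm about it: hood shut, the bar is 238 mm in front (-x) of and 22 mm above the hinge (117 mm above the bench); at the balance point 38 mm in front of and 236 mm above it (331 mm above the bench).
- hood (a joint): Angle of the dust hood, rad: 0 shut, grows as its front edge is lifted up and back, 2.0 fully over backwards. Free hinge, 0.8 kg hood (about 4 N to lift at the bar): left alone it falls shut from below its balance point and over backwards from above it. It balances at 1.32 rad (76 degrees, centre of mass over the hinge), before its roof is upright (1.57 rad).
- hood_shell: The hood itself without its bar: grey sheet-metal cover with a clear window in the roof, 173 mm deep, 272 mm wide, cheeks 60 mm deep; it moves with hood. Origin on the hinge axis; with the hood shut its axes are the machine's axes.
- hood_bar: Black round bar handle on the hood's front edge, 14 mm diameter, 150 mm long along its y, on two steel posts at y = +-62 mm that run 48 mm along its +x to the hood's front face, so a finger fits between bar and hood. Origin in the middle of the bar; axes turn with the hood and are the machine's with the hood shut. The bar may turn between the finger pads.
- isolator: Power isolator, bolted down: grey box 95 x 95 mm, 75 mm high, with a round yellow plate on top and the red handle in its middle. Origin on the bench under the middle of the box; x points away from the robot's side at yaw 0. Green mark on the box's +x side = ON, black mark on its +y side = OFF. A conduit leaves the back (+x) low down.
- isolator_handle (a joint): Angle of the red handle about its vertical axis, rad, growing clockwise seen from above: 0 = OFF (grip rib along the box's y, white pointer line towards its +y), 1.571 = ON (rib along the box's x, pointer to +x). To OFF is a quarter turn counter-clockwise. A spring detent (up to 0.15 N m) pulls it home to the nearer of the two.
- isolator_grip (a point): On the isolator's axis, 102 mm above the bench, in the middle of the red grip rib: the rib is 62 mm long, 14 mm thick and 26 mm tall, its top 115 mm above the bench; a round red hub of 46 mm diameter lies below the rib, its top 89 mm above the bench.
- shoe_a: Tan leather boat shoe with white sole, 294 x 104 x 85 mm, standing beside the machine on its -y side. Origin under its middle, toe along +x. Loose; leave alone.
- shoe_b: Dark brown leather boat shoe with white sole, 294 x 104 x 85 mm, on the bench. Origin under its middle, toe along +x. Loose; leave alone.
- shoe_last: Green plastic shoe last, 260 x 92 x 80 mm, on the bench. Origin under its middle, toe along +x. Loose; leave alone.
- lid_stay: The new stay: steel strut 208 mm long, 17 mm thick, lying across in front of the machine. Origin on the bench under its middle, its length along x. Loose; leave alone.
- wax_tin: Round wax tin with brass-coloured lid, 88 mm diameter, 30 mm high, in front of the isolator. Origin under its middle. Loose; leave alone.
- shoe_brush: Wooden polishing brush, 150 x 46 x 44 mm, bristles down, in front of the isolator. Origin under its middle, its length along x. Loose; leave alone.
- screwdriver: Screwdriver with orange handle, about 200 mm long, lying across behind the isolator. Its length along x. Loose; leave alone.

How it is judged:
On the way, in this order (a step that is already met when the one before it is completed fails the run):
1. the isolator is turned to OFF (handle within 0.15 rad of 0) with the hood still shut (value of joint isolator_handle below 0.15 rad and value of joint hood below 0.1 rad), for 0.2 s.
2. the hood, gripped by its bar, is at its balance point (1.24 to 1.40 rad) (value of joint isolator_handle below 0.15 rad and value of joint hood between 1.24 and 1.4 rad and contact force between hood_bar and the fingers above 2 N), for 0.3 s.
At the end, for the whole second after the job is handed in: The isolator handle is within 0.15 rad of OFF; the hood stands within 0.08 rad of its balance point (1.24 to 1.40 rad) and is still (under 0.08 rad/s); the fingers grip its bar (more than 2 N) and nothing, the robot included, touches the rest of the hood (all of step 2 and velocity of joint hood between -0.08 and 0.08 rad/s and contact force between hood_shell and anything else below 0.5 N); the arm keeps its last pose, push and grip.
It fails at once if the hood is opened (over 0.12 rad) while the isolator is not OFF (value of joint hood above 0.12 rad and value of joint isolator_handle above 0.3 rad).
It fails at once if the hood goes past upright (over 1.6 rad) (value of joint hood above 1.6 rad).
It fails at once if the hood is dropped (swings down faster than 2 rad/s) (velocity of joint hood below -2 rad/s).
It fails at once if a loose thing on the bench is moved by more than 20 mm (distance of any of shoe_a, shoe_b, shoe_last, lid_stay, wax_tin, shoe_brush, screwdriver from where it was at the start of the episode above 0.02 m).
It also fails if it takes over 58 s, if anything falls off the work surface, if the arm or the gripper's body presses on something with over 40 N, if the wrist force passes 120 N, or if a joint passes its speed limit or range.

### The arm

A 7-joint arm with a two-finger parallel gripper is mounted at the origin on the work surface. World frame = base frame: x ahead of the robot, y to its left, z up, the work surface at z = 0. Lengths are in m, angles in rad, forces in N, time in s.
With the tool pointing down it reaches from about 0.4 to 0.85 m from the base axis. Payload 4.5 kg.
Tool frame: the origin (TCP) lies at the very end of the fingers, on their centre line; the grasp point (between the pads) lies ctrl.pinch_z behind it (ctrl.pinch_z is the distance from the TCP to the grasp point, in m); z points along the fingers, y is the line along which they close (so a half turn about z gives the same grasp; the last joint's range is limited). The gripper opens to 88 mm and grips with 3 to 60 N. Pads are 18 mm wide; open, the fingers measure 123 mm over their backs; the gripper's body (75 mm by 187 mm) begins 45 mm behind the grasp point.
Start: joints at [1.316, 0.689, -0.195, 1.565, 0.157, 0.902, -0.215], TCP at [0.178, -0.599, 0.239] pointing down, gripper open.
Joint ranges: [-3.01, 3.01], [-0.46, 2.08], [-1.47, 1.51], [0.13, 2.56], [-1, 4.14], [0.04, 2.09], [-2.66, 2.66]. Speed limits (rad/s): [2.57, 2.57, 3.14, 3.14, 3.14, 3.14, 3.14].

### API

Orientations are given as a unit quaternion [x, y, z, w].
In Python, from rig import ctrl, imaging, order gives the robot as it stands.
- The arm moves only by the shell command python3 -m inch 'ROWS' [OPENING] [FORCE]. ROWS is a JSON list of rows, 1 to 10 of them, each an object with the fields xyz (a list: dx, dy, dz in normalised numbers (1 is 0.6 m)), rot (a list: a rotation vector rx, ry, rz in fractions of the full range, 1 being 2 rad); a field left out counts as zero; each row is the pose to reach, as a shift and turn from the pose commanded when the command began, along the tool's axes at that moment; what a row does not reach only later rows make up. A row lasts 1/10 s, in which the tool goes at most 0.05 m and 0.15 rad, less where a joint would pass 70% of its speed; a pose out of reach is approached as far as the arm can. OPENING is the finger opening in m, set as the command begins (- or left out keeps the last). The fingers move at their own pace and stop on an object; FORCE is the grip in N (left out, the last holds). Time passes only in rows, so rows that do not move let the fingers close. It prints the time, the measured TCP pose, the force, the opening and the grip force at its end. Shift and turn numbers lie between -1 and 1, and a call with a number outside is refused. Input that does not fit is refused with a message, and nothing moves.
- ctrl.get_state(): the state, without advancing time (a new reading comes with each control period).
- imaging.snapshot(name): name is "scene" or "top" or "wrist"; returns a dict with "image" (420x560x3 uint8, blue, green, red), "vertical_fov" (degrees; the focal length in pixels is half the picture's height over the tangent of half this angle, whatever the lens; pixels are square), "cx", "cy" (the principal point, pixels), "rvec" (rotation vector, rad) and "tvec" (3), from world to camera coordinates, as OpenCV has them; the wrist camera has in their place "tool_from_camera" (4x4, takes a point from camera to tool coordinates, whose origin is the TCP and whose axes are the flange's). Camera axes: x right, y down, z forward; pixel columns grow to the right and rows downward; lengths in m; the calibration is good to about 2 mm. A picture is of the moment at which its call begins: read the wrist's pose just before it. There is no depth.
- order.job_done(): hands the job in; it is judged then, once.
The state is a dict: "time": time; "joints": joint angles; "dq": joint speeds; "tau": joint torques, N m; "eef_pos": TCP position; "tool_rot": TCP orientation; "wrist_force": force on the tool from outside, world axes, zero at the start; "wrist_torque": the same for the moment, N m; "width": finger opening in m; "grasp_force": force on a finger pad.
Only numpy, scipy, OpenCV 4.12 (cv2) and the standard library are available. Lean on these libraries where they do the work, as an engineer would, in place of code of your own. Each camera call takes 0.05 s, during which the arm holds its last target. There are 200 camera calls.

## Working session

There is one attempt and no reset: what is moved stays moved. The work goes in short steps, Python scripts to look and compute and a shell command to move; the robot and the scene stay as the last step left them, time stands still between calls to the robot, and variables do not carry over. Pictures are saved under pics/ and viewed, at most 10 in all, crops included, and the job is handed in when it is done.

```bash
ls; mkdir -p pics
python3 - <<'E'
from rig import ctrl, imaging
import cv2,numpy as np
s=ctrl.get_state(); print(s['time'],s['eef_pos'],s['tool_rot'],s['width'],ctrl.pinch_z)
for n in('scene','top'):
    d=imaging.snapshot(n); cv2.imwrite(f'pics/{n}0.png',d['image']); print(n,d['vertical_fov'],d['cx'],d['cy'],d['rvec'],d['tvec'])
E
```

```text
pics
0.0 [ 0.17776718 -0.5985385   0.23790762] [ 9.89583953e-01  1.43954096e-01 -2.05135378e-04 -8.80714901e-04] 0.0881820716118772 0.0187
scene 53.54412029965719 277.2107252314956 212.15360717042944 [ 2.32430478  1.25183377 -0.32725254] [-0.27887373 -0.31862341  1.64348455]
top 47.62568571306799 281.9010987253074 209.75139298426987 [ 2.17321194 -2.16594395  0.07646789] [0.0140718  0.54963298 1.55943966]
```

View pics/scene0.png

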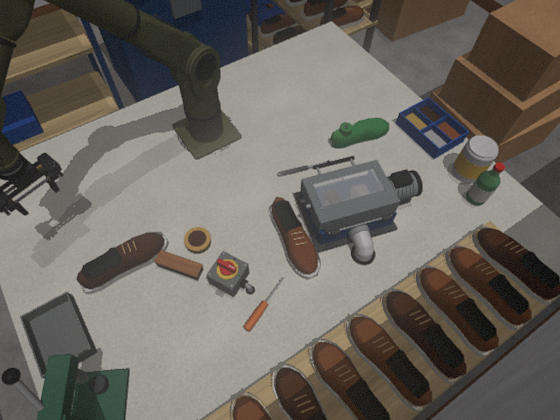

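View pics/top0.png

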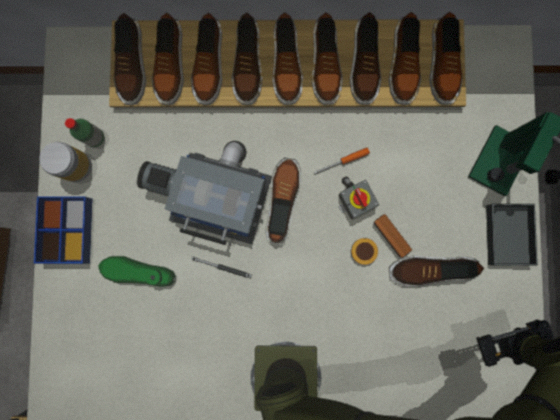

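The scene view shows the machine, with its hood, at about (350,205) and the isolator at (228,270). In the top view the machine is at about (215,195), its bar in front at about (208,240), and the isolator is at (358,199). Next I enlarge these areas.

Run:
```python
import cv2,numpy as np
t=cv2.imread('pics/top0.png'); s=cv2.imread('pics/scene0.png')
r=lambda a,f:cv2.resize(a,None,fx=f,fy=f,interpolation=cv2.INTER_CUBIC)
cv2.imwrite('pics/c1.png',r(t[135:285,130:280],4)) # x0=130,y0=135
a=r(t[165:240,320:395],5); b=r(s[240:315,195:270],5)
cv2.imwrite('pics/c2.png',np.hstack([a,b]))
```

```text
(no output)
```

View pics/c1.png

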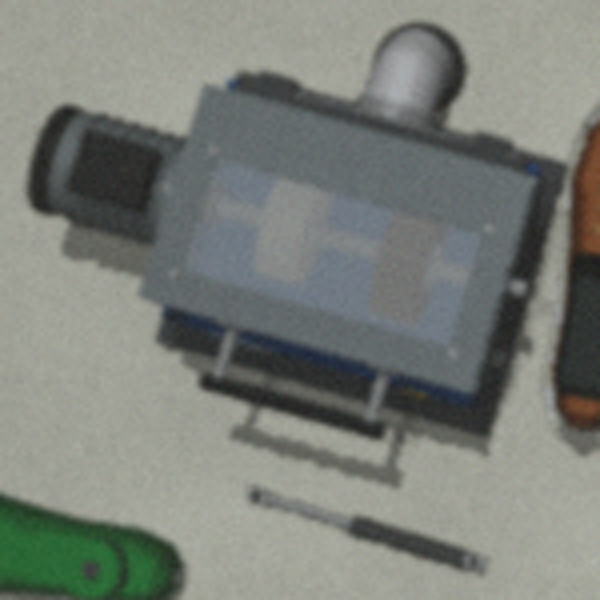

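View pics/c2.png

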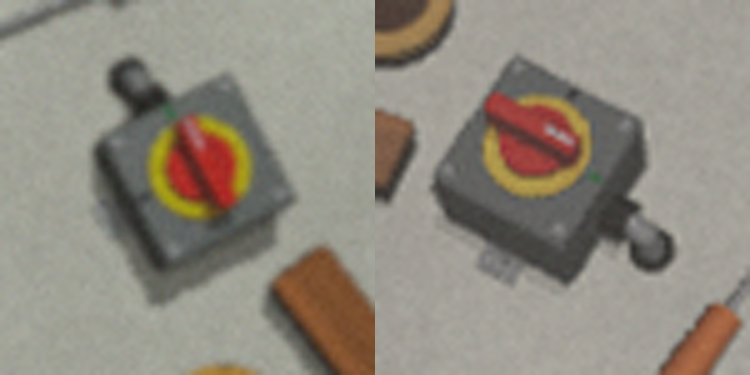

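The crops show, in 4x crop 1, the bar from (205,382) to (382,432) and the roof corners at (210,88), (537,180), (478,390) and (145,297). In 5x crop 2, the rib runs from (188,122) at the pointer to (226,206), with the yellow plate around (201,168). The handle points to green, which is ON.

```bash
cat > h.py <<'E'
from rig import ctrl, imaging
import cv2,numpy as np
from scipy.spatial.transform import Rotation as R
CAM={'scene':(53.54412,277.2107,212.1536,[2.32430478,1.25183377,-0.32725254],[-0.27887373,-0.31862341,1.64348455]),
'top':(47.625686,281.9011,209.7514,[2.17321194,-2.16594395,0.07646789],[0.0140718,0.54963298,1.55943966])}
def pt(n,px,z):
    fov,cx,cy,rv,t=CAM[n]; f=210/np.tan(np.radians(fov/2)); M=cv2.Rodrigues(np.array(rv))[0]; t=np.array(t)
    d=M.T@np.array([(px[0]-cx)/f,(px[1]-cy)/f,1]); o=-M.T@t
    return o+d*(z-o[2])/d[2]
def tool(p,Rt=None):  # TCP target world -> shift in tool axes
    s=ctrl.get_state(); r=R.from_quat(s['tool_rot']); return r.inv().apply(np.array(p)-s['eef_pos'])
E
python3 - <<'E'
from h import *
np.set_printoptions(precision=4,suppress=True)
c=lambda x,y,x0,y0,f:((x+.5)/f-.5+x0,(y+.5)/f-.5+y0)
P=lambda x,y,z:pt('top',c(x,y,130,135,4),z)
b=[P(203,382,.117),P(384,433,.117)]; print('bar',b,np.linalg.norm(b[0]-b[1]),(b[0]+b[1])/2)
d=b[0]-b[1];print('yaw',np.arctan2(-d[0],d[1]))
k=[P(*q,.142) for q in((210,88),(537,180),(478,390),(145,297))]
print('roof',np.mean(k,0)); 
for i in range(4):print(np.linalg.norm(k[i]-k[i-1]))
for d in(k[0]-k[1],k[3]-k[2]):print('yaw',np.arctan2(-d[0],d[1]))
yaw=np.arctan2(-(k[0]-k[1]+k[3]-k[2])[0],(k[0]-k[1]+k[3]-k[2])[1])
ax=np.array([np.cos(yaw),np.sin(yaw)])
print('hinge from bar',(b[0]+b[1])[:2]/2+.238*ax, 'roofc from bar along/lat', ax@(np.mean(k,0)-(b[0]+b[1])/2)[:2])
Q=lambda x,y,z:pt('top',c(x,y,320,165,5),z)
a=Q(188,122,.115);e=Q(226,206,.115);print('rib',a,e,(a+e)/2,np.linalg.norm(a-e),'dir',np.arctan2(*(a-e)[1::-1]))
print('plate',Q(201,168,.077))
S=lambda x,y,z:pt('scene',c(x-375,y,195,240,5),z)
a=S(490,103,.115);e=S(578,152,.115);print('ribS',a,e,(a+e)/2,np.linalg.norm(a-e),'dir',np.arctan2(*(e-a)[1::-1]));print('plateS',S(537,147,.077))
print('boxtop',[Q(*q,.075) for q in((102,143),(228,75),(295,200),(163,265))])
E
```

```text
bar [array([0.4767, 0.332 , 0.117 ]), array([0.4374, 0.1895, 0.117 ])] 0.1477937758733448 [0.457  0.2607 0.117 ]
yaw -0.26900630134877507
roof [0.5872 0.2208 0.142 ]
0.17026367103646534
0.26561140018589163
0.16856839029259965
0.26789254720619826
yaw -0.27441115373890057
yaw -0.26805835477154
hinge from bar [0.6863 0.197 ] roofc from bar along/lat 0.1361579173077737
rib [ 0.6077 -0.2217  0.115 ] [ 0.5548 -0.2449  0.115 ] [ 0.5812 -0.2333  0.115 ] 0.05778275412454905 dir 0.41341491795096713
plate [ 0.5829 -0.2352  0.077 ]
ribS [ 0.5597 -0.2518  0.115 ] [ 0.6153 -0.2242  0.115 ] [ 0.5875 -0.238   0.115 ] 0.062030576553786486 dir 0.4616150738456188
plateS [ 0.5835 -0.2373  0.077 ]
boxtop [array([ 0.5992, -0.172 ,  0.075 ]), array([ 0.6436, -0.2535,  0.075 ]), array([ 0.5626, -0.2955,  0.075 ]), array([ 0.5205, -0.2105,  0.075 ])]
```

The measurements agree with the given sizes: bar 148 mm, roof 267x170 mm, rib about 60 mm. The isolator is at (0.583,-0.235) with yaw about 0.46. The bar's middle is at (0.457,0.261,0.117) and the machine's yaw is -0.27. I'll move above the isolator now.

Careful with the scale: shifts go in shares of 0.6 m and turns go in shares of 2 rad. That gives: 0.492 m is 0.82, 0.44 m is 0.7333, -0.17 rad is -0.085.

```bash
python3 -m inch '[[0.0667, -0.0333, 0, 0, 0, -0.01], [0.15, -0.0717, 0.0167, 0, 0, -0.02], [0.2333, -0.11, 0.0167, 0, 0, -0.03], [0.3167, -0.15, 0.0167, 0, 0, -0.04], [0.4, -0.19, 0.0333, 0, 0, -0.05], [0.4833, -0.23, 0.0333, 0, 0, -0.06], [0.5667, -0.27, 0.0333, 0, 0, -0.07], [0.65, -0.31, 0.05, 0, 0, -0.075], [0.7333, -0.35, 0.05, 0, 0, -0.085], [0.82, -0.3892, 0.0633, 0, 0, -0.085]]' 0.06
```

```text
refused: ROWS must be a list of objects, one for each row. Nothing was moved.
```

The call was refused and nothing moved: it wants a list of objects, one for each row. Same move again in that form.

```bash
python3 -m inch '[{"xyz":[0.0667, -0.0333, 0], "rot":[0, 0, -0.01]}, {"xyz":[0.15, -0.0717, 0.0167], "rot":[0, 0, -0.02]}, {"xyz":[0.2333, -0.11, 0.0167], "rot":[0, 0, -0.03]}, {"xyz":[0.3167, -0.15, 0.0167], "rot":[0, 0, -0.04]}, {"xyz":[0.4, -0.19, 0.0333], "rot":[0, 0, -0.05]}, {"xyz":[0.4833, -0.23, 0.0333], "rot":[0, 0, -0.06]}, {"xyz":[0.5667, -0.27, 0.0333], "rot":[0, 0, -0.07]}, {"xyz":[0.65, -0.31, 0.05], "rot":[0, 0, -0.075]}, {"xyz":[0.7333, -0.35, 0.05], "rot":[0, 0, -0.085]}, {"xyz":[0.82, -0.3892, 0.0633], "rot":[0, 0, -0.085]}]' 0.06
python3 -m inch '[{}, {}]'
python3 - <<'E'
from h import *
s=ctrl.get_state(); r=R.from_quat(s['tool_rot']); print(s['eef_pos'],r.as_matrix().round(3)[:2,0],s['joints'].round(2) if hasattr(s['joints'],'round') else s['joints'],tool([.583,-.235,.0925]))
d=imaging.snapshot('wrist'); cv2.imwrite('pics/w1.png',d['image']); print(d['vertical_fov'],d['cx'],d['cy'],d['tool_from_camera'])
E
```

```text
time: 1.1
eef_pos: [0.5454, -0.2679, 0.2057]
tool_rot: [0.974, 0.228, -0.0, -0.0]
wrist_force: [1.2, -0.7, -0.0]
width: 0.0601
grasp_force: 0.0
time: 1.3
eef_pos: [0.5447, -0.268, 0.2052]
tool_rot: [0.973, 0.229, -0.0, -0.0]
wrist_force: [-0.9, -1.1, 0.5]
width: 0.06
grasp_force: 0.0
[ 0.5446992  -0.26795709  0.20524619] [0.895 0.446] [ 0.48  0.71 -0.18  1.66  0.16  0.8  -0.87] [ 0.04905944 -0.01230282  0.11272371]
70.56122596417701 276.825621764549 211.40101130802603 [[ 3.61892846e-05 -9.64917322e-01 -2.62553918e-01  6.76708603e-02]
 [ 9.99999850e-01  1.78407448e-04 -5.17833288e-04 -6.90865076e-04]
 [ 5.46507884e-04 -2.62553859e-01  9.64917184e-01 -1.46324013e-01]
 [ 0.00000000e+00  0.00000000e+00  0.00000000e+00  1.00000000e+00]]
```

View pics/w1.png

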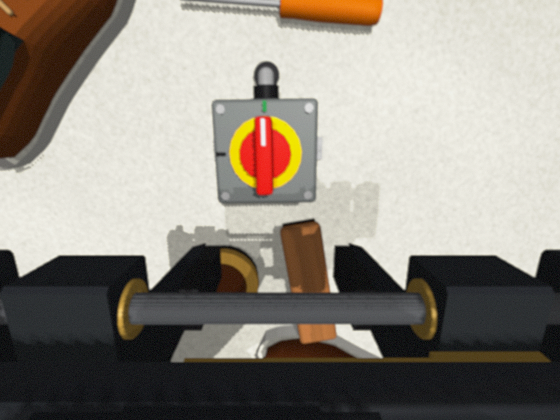

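The wrist view shows the rib from (263,117) to (264,196) and the plate's centre at (265,153). The rib runs along the image's vertical, so the yaw matches.

```bash
cat >> h.py <<'E'
W=(70.561226,276.8256,211.401,np.array([[3.6e-05,-.9649173,-.2625539,.06767086],[1,1.784e-4,-5.178e-4,-.0006909],[5.465e-4,-.2625539,.9649172,-.146324],[0,0,0,1]]))
def wpt(px,z,s):  # wrist pixel -> world at height z
    f=210/np.tan(np.radians(W[0]/2)); r=R.from_quat(s['tool_rot']); T=W[3]
    d=r.apply(T[:3,:3]@[(px[0]-W[1])/f,(px[1]-W[2])/f,1]); o=r.apply(T[:3,3])+s['eef_pos']
    return o+d*(z-o[2])/d[2]
E
python3 - <<'E'
from h import *
s=ctrl.get_state()
a=wpt((263,117),.115,s);b=wpt((264,196),.115,s);p=wpt((265.5,153),.077,s)
print(a,b,(a+b)/2,np.linalg.norm(a-b),np.arctan2(*(a-b)[1::-1]),p)
c=[wpt(q,.075,s) for q in((214,101),(317,99),(317,203),(219,204))];print(np.mean(c,0),np.arctan2(*(c[1]-c[2])[1::-1]))
for m in((a+b)/2,p):m[2]=.0925;print(tool(m))
E
```

```text
[ 0.60779863 -0.22549285  0.115     ] [ 0.55277332 -0.2527365   0.115     ] [ 0.58028598 -0.23911467  0.115     ] 0.06140034136602338 0.45972900434024083 [ 0.58122849 -0.23880381  0.077     ]
[ 0.58068642 -0.24027123  0.075     ] 0.49454963745872105
[ 0.04702005 -0.01129258  0.11279361]
[ 0.04800277 -0.01115394  0.11279163]
```

```bash
python3 -m inch '[{"xyz":[0.0417, -0.01, 0]}, {"xyz":[0.0792, -0.0187, 0]}, {"xyz":[0.0792, -0.0187, 0.05]}, {"xyz":[0.0792, -0.0187, 0.1]}, {"xyz":[0.0792, -0.0187, 0.1417]}, {"xyz":[0.0792, -0.0187, 0.1667]}, {"xyz":[0.0792, -0.0187, 0.18]}, {"xyz":[0.0792, -0.0187, 0.1875]}, {"xyz":[0.0792, -0.0187, 0.1875]}]'
python3 -m inch '[{}, {}, {}, {}, {}]' 0 40
```

```text
time: 2.25
eef_pos: [0.5819, -0.239, 0.0937]
tool_rot: [0.974, 0.227, 0.0, 0.0]
wrist_force: [-0.0, 0.1, 0.0]
width: 0.0599
grasp_force: 0.0
time: 2.75
eef_pos: [0.582, -0.2384, 0.0936]
tool_rot: [0.974, 0.227, 0.0, 0.0]
wrist_force: [-0.4, 0.4, -0.5]
width: 0.0222
grasp_force: 0.0
```

Scaled: -0.8 rad is -0.4.

```bash
python3 -m inch '[{}, {}, {}, {}]'
python3 -m inch '[{"rot":[0, 0, -0.035]}, {"rot":[0, 0, -0.085]}, {"rot":[0, 0, -0.14]}, {"rot":[0, 0, -0.195]}, {"rot":[0, 0, -0.25]}, {"rot":[0, 0, -0.305]}, {"rot":[0, 0, -0.36]}, {"rot":[0, 0, -0.4]}, {"rot":[0, 0, -0.4]}, {"rot":[0, 0, -0.4]}]'
```

```text
time: 3.15
eef_pos: [0.5814, -0.2374, 0.0934]
tool_rot: [0.974, 0.228, -0.0, -0.001]
wrist_force: [-3.2, 3.0, 4.8]
width: 0.0133
grasp_force: 40.0
time: 4.15
eef_pos: [0.5823, -0.2382, 0.0935]
tool_rot: [0.809, 0.588, 0.001, 0.0]
wrist_force: [0.3, 2.6, 3.1]
width: 0.0139
grasp_force: 40.0
```

Turning well: now at yaw 1.26, and the target is about 2.03.

Scaled: -0.8 rad is -0.4.

```bash
python3 -m inch '[{"rot":[0, 0, -0.035]}, {"rot":[0, 0, -0.085]}, {"rot":[0, 0, -0.14]}, {"rot":[0, 0, -0.195]}, {"rot":[0, 0, -0.25]}, {"rot":[0, 0, -0.3]}, {"rot":[0, 0, -0.35]}, {"rot":[0, 0, -0.39]}, {"rot":[0, 0, -0.4]}, {"rot":[0, 0, -0.4]}]'
python3 - <<'E'
from h import *
s=ctrl.get_state();print(s['wrist_torque'],R.from_quat(s['tool_rot']).as_matrix()[:2,0],s['joints'])
E
```

```text
time: 5.15
eef_pos: [0.5834, -0.2381, 0.0935]
tool_rot: [0.517, 0.856, 0.001, 0.001]
wrist_force: [4.3, 2.9, -1.7]
width: 0.0135
grasp_force: 40.0
[ 0.52118641 -0.93195006 -0.38219883] [-0.46613251  0.88471467] [ 0.61535551  0.93560743 -0.56236408  1.64893685  0.6729469   0.7560574
  0.21828294]
```

Scaled: -0.2 m is -0.3333, -0.17 m is -0.2833.

```bash
python3 -m inch '[{}, {}, {}, {}]' 0.07
python3 -m inch '[{"xyz":[0, 0, -0.0333]}, {"xyz":[0, 0, -0.0833]}, {"xyz":[0, 0, -0.15]}, {"xyz":[0, 0, -0.2167]}, {"xyz":[0, 0, -0.2833]}, {"xyz":[0, 0, -0.3333]}, {"xyz":[0, 0, -0.3333]}]'
python3 - <<'E'
from h import *
s=ctrl.get_state();print(s['joints'].tolist(),s['wrist_force'])
d=imaging.snapshot('wrist'); cv2.imwrite('pics/w2.png',d['image'])
E
```

```text
time: 5.55
eef_pos: [0.5812, -0.2391, 0.0932]
tool_rot: [0.516, 0.857, -0.001, -0.0]
wrist_force: [0.2, 0.2, -0.4]
width: 0.0435
grasp_force: 0.0
time: 6.25
eef_pos: [0.5842, -0.2386, 0.2983]
tool_rot: [0.516, 0.857, 0.001, 0.004]
wrist_force: [0.5, -0.1, 0.0]
width: 0.0696
grasp_force: 0.0
[0.681093095074426, 0.7027964014204592, -0.7005280207844189, 1.463629204943122, 0.47789196255392485, 1.140710751768581, 0.38784525768339934] [ 0.4913382  -0.06595852  0.02441142]
```

View pics/w2.png

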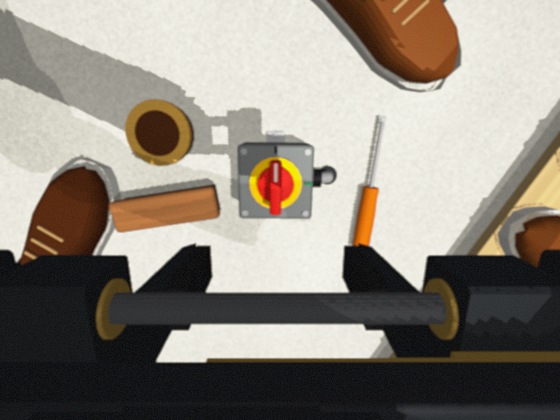

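The isolator is OFF: the pointer at (275,165) faces the black mark at the top of the box. Next I work out the move to above the bar, with the fingers vertical and closing across it.

Run:
```python
from h import *
s=ctrl.get_state();m=R.from_quat(s['tool_rot']).as_matrix()
y=np.arctan2(m[1,0],m[0,0]);print(y,'rz',y-1.301)
u=np.array([np.cos(1.301),np.sin(1.301),0])
print(tool(np.array([.457,.2607,.25])-.06*u))
```

```text
2.058226777070317 rz 0.7572267770703169
[0.45663839 0.08147492 0.04429987]
```

Scaled: 0.457 m is 0.7617, 0.4 m is 0.6667, 0.757 rad is 0.3785.

```bash
python3 -m inch '[{"xyz":[0.05, 0.0083, 0], "rot":[0, 0, 0.025]}, {"xyz":[0.1167, 0.0167, 0.0067], "rot":[0, 0, 0.06]}, {"xyz":[0.1917, 0.0333, 0.0133], "rot":[0, 0, 0.1]}, {"xyz":[0.2667, 0.05, 0.02], "rot":[0, 0, 0.14]}, {"xyz":[0.3417, 0.0667, 0.0267], "rot":[0, 0, 0.18]}, {"xyz":[0.4167, 0.075, 0.0333], "rot":[0, 0, 0.22]}, {"xyz":[0.5, 0.0883, 0.04], "rot":[0, 0, 0.26]}, {"xyz":[0.5833, 0.1, 0.05], "rot":[0, 0, 0.3]}, {"xyz":[0.6667, 0.1167, 0.0667], "rot":[0, 0, 0.34]}, {"xyz":[0.7617, 0.1358, 0.0733], "rot":[0, 0, 0.3785]}]' 0.07
python3 -m inch '[{}, {}]'
python3 - <<'E'
from h import *
s=ctrl.get_state();m=R.from_quat(s['tool_rot']).as_matrix();print(s['joints'].round(2),np.arctan2(m[1,0],m[0,0]),m[:,2])
d=imaging.snapshot('wrist'); cv2.imwrite('pics/w3.png',d['image'])
E
```

```text
time: 7.3
eef_pos: [0.441, 0.1923, 0.2485]
tool_rot: [0.797, 0.604, -0.002, 0.0]
wrist_force: [1.5, 1.1, -0.8]
width: 0.0698
grasp_force: 0.0
time: 7.5
eef_pos: [0.4415, 0.1927, 0.2492]
tool_rot: [0.794, 0.608, -0.001, -0.0]
wrist_force: [0.5, -0.2, 0.3]
width: 0.07
grasp_force: 0.0
[-0.2   0.52 -0.47  1.96  0.34  0.74 -1.14] 1.3061509201968233 [-0.00237371 -0.00172994 -0.99999569]
```

View pics/w3.png

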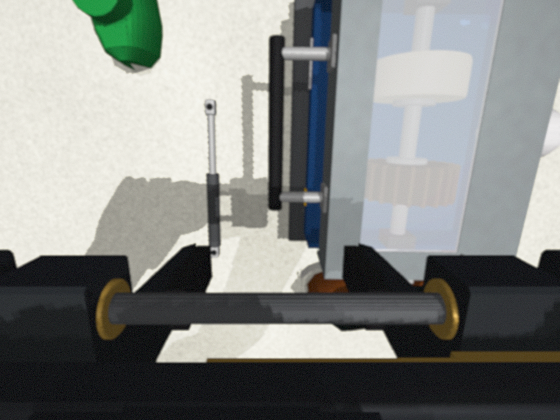

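The bar is clearly visible from (277,37) to (275,209), nearly parallel to the image's vertical. The stay is at (212,100)–(215,253), clear to the left.

Run:
```python
from h import *
s=ctrl.get_state()
a=wpt((277.5,37),.117,s);b=wpt((275.5,209),.117,s);m=(a+b)/2;d=a-b
print(a,b,m,np.linalg.norm(d),np.arctan2(d[1],d[0]))
yaw=np.arctan2(d[1],d[0])-np.pi/2; ax=np.array([np.cos(yaw),np.sin(yaw),0]);h=m+.238*ax;h[2]=.095
print('hinge',h)
t=m.copy();t[2]-=.018;print(tool(t))
```

```text
[0.47985286 0.32893277 0.117     ] [0.43854053 0.18567438 0.117     ] [0.45919669 0.25730357 0.117     ] 0.14909619282085715 1.2900372617805156
hinge [0.6878779  0.19135733 0.095     ]
[ 0.0688583  -0.00118133  0.15011536]
```

Scaled: 0.0685 m is 0.1142, 0.04 m is 0.0667, 0.01 rad is 0.005.

```bash
python3 -m inch '[{"xyz":[0.0333, 0, 0], "rot":[0, 0, 0.005]}, {"xyz":[0.075, 0, 0], "rot":[0, 0, 0.005]}, {"xyz":[0.1142, -0.0017, 0], "rot":[0, 0, 0.005]}, {"xyz":[0.1142, -0.0017, 0.0333], "rot":[0, 0, 0.005]}, {"xyz":[0.1142, -0.0017, 0.0667], "rot":[0, 0, 0.005]}, {"xyz":[0.1142, -0.0017, 0.1], "rot":[0, 0, 0.005]}]' 0.036
python3 -m inch '[{}]'
python3 -m inch '[{"xyz":[0, 0, 0.0333]}, {"xyz":[0, 0, 0.0667]}, {"xyz":[0, 0, 0.1]}, {"xyz":[0, 0, 0.13]}, {"xyz":[0, 0, 0.1467]}, {"xyz":[0, 0, 0.15]}, {"xyz":[0, 0, 0.15]}]'
```

```text
time: 8.15
eef_pos: [0.4613, 0.2553, 0.1891]
tool_rot: [0.8, 0.6, -0.001, 0.001]
wrist_force: [-0.1, 0.8, -0.3]
width: 0.0361
grasp_force: 0.0
time: 8.25
eef_pos: [0.4598, 0.2543, 0.1877]
tool_rot: [0.8, 0.6, -0.003, 0.001]
wrist_force: [-0.1, -0.7, 0.4]
width: 0.036
grasp_force: 0.0
time: 8.95
eef_pos: [0.4607, 0.258, 0.1007]
tool_rot: [0.799, 0.602, 0.0, 0.0]
wrist_force: [-0.5, -0.1, 0.1]
width: 0.0358
grasp_force: 0.0
```

```bash
python3 -m inch '[{}, {}, {}, {}, {}, {}]' 0 30
python3 - <<'E'
from h import *
s=ctrl.get_state();print(s['eef_pos'],s['wrist_force'])
p=np.array(s['eef_pos']);d=.18*0
yaw=-.272;ax=np.array([np.cos(yaw),np.sin(yaw),0])
# arc shifts in tool axes, level tool
r=R.from_quat(s['tool_rot']);z=np.array([0,0,1.])
for th in (.1,.2,.3,.4,.5,.6,.7,.8,.9,1.0,1.1,1.2,1.25,1.29,1.32):
    x0,z0=-.238,.022
    x=x0*np.cos(th)+z0*np.sin(th);zz=-x0*np.sin(th)+z0*np.cos(th)
    print(th,r.inv().apply((x-x0)*ax+(zz-z0)*z).round(4))
E
```

```text
time: 9.55
eef_pos: [0.4578, 0.2594, 0.1008]
tool_rot: [0.798, 0.603, -0.001, -0.001]
wrist_force: [-5.9, 2.1, 5.6]
width: 0.013
grasp_force: 30.1
[0.45776039 0.25940179 0.10083719] [-5.88539259  2.06472114  5.56631475]
0.1 [ 0.      0.0033 -0.0237]
0.2 [ 0.      0.009  -0.0469]
0.3 [ 0.0001  0.0169 -0.0694]
0.4 [ 0.0001  0.0271 -0.091 ]
0.5 [ 0.0002  0.0394 -0.1115]
0.6 [ 0.0002  0.0536 -0.1307]
0.7 [ 0.0003  0.0697 -0.1484]
0.8 [ 0.0004  0.0875 -0.1643]
0.9 [ 0.0005  0.1068 -0.1784]
1.0 [ 0.0006  0.1274 -0.1905]
1.1 [ 0.0007  0.1491 -0.2005]
1.2 [ 0.0008  0.1717 -0.2083]
1.25 [ 0.0009  0.1832 -0.2113]
1.29 [ 0.0009  0.1926 -0.2133]
1.32 [ 0.0009  0.1996 -0.2146]
```

Scaled: -0.091 m is -0.1517, -0.079 m is -0.1317.

```bash
python3 -m inch '[{"xyz":[0, 0.0008, -0.01]}, {"xyz":[0, 0.0025, -0.0217]}, {"xyz":[0, 0.0055, -0.0395]}, {"xyz":[0, 0.0097, -0.0592]}, {"xyz":[0, 0.015, -0.0782]}, {"xyz":[0, 0.0213, -0.0972]}, {"xyz":[0, 0.0282, -0.1157]}, {"xyz":[0, 0.035, -0.1317]}, {"xyz":[0, 0.0452, -0.1517]}, {"xyz":[0, 0.0452, -0.1517]}]'
python3 - <<'E'
from h import *
s=ctrl.get_state();print(s['wrist_force'],s['wrist_torque'],tool([.45776,.2594,.1008]),R.from_quat(s['tool_rot']).as_matrix()[:,2],s['joints'].round(2))
E
```

```text
time: 10.55
eef_pos: [0.483, 0.2522, 0.1923]
tool_rot: [0.798, 0.603, -0.002, -0.002]
wrist_force: [-9.2, 2.6, -0.6]
width: 0.0128
grasp_force: 30.0
[-9.20801222  2.62753872 -0.62378325] [ 0.68810259  1.78749076 -0.02148128] [ 6.60203590e-05 -2.57741329e-02  9.16439533e-02] [-4.95047278e-03  9.59590402e-04 -9.99987286e-01] [-0.31  0.67 -0.42  1.85  0.4   0.71 -1.24]
```

Scaled: -0.0874 m is -0.1457, 0.0797 m is 0.1328.

```bash
python3 -m inch '[{"xyz":[0, 0.01, -0.0173]}, {"xyz":[0, 0.0205, -0.0342]}, {"xyz":[0, 0.032, -0.0505]}, {"xyz":[0, 0.0442, -0.0662]}, {"xyz":[0, 0.0573, -0.0812]}, {"xyz":[0, 0.071, -0.0957]}, {"xyz":[0, 0.0857, -0.1092]}, {"xyz":[0, 0.1007, -0.1222]}, {"xyz":[0, 0.1167, -0.1343]}, {"xyz":[0, 0.1328, -0.1457]}]'
python3 -m inch '[{"xyz":[0, 0.0083, -0.005]}, {"xyz":[0, 0.0172, -0.0105]}, {"xyz":[0, 0.0343, -0.0202]}, {"xyz":[0, 0.0522, -0.0288]}, {"xyz":[0, 0.0705, -0.0368]}, {"xyz":[0, 0.0892, -0.0438]}, {"xyz":[0, 0.1082, -0.0498]}, {"xyz":[0, 0.1178, -0.0523]}, {"xyz":[0, 0.1273, -0.0548]}, {"xyz":[0, 0.1273, -0.0548]}]'
python3 - <<'E'
from h import *
s=ctrl.get_state();print(s['wrist_force'],s['wrist_torque'],tool([.45776,.2594,.1008]),R.from_quat(s['tool_rot']).as_matrix()[:,2],s['joints'].round(2))
d=imaging.snapshot('scene'); cv2.imwrite('pics/s2.png',cv2.resize(d['image'][80:290,200:480],None,fx=2.5,fy=2.5,interpolation=cv2.INTER_CUBIC))
E
```

```text
time: 11.55
eef_pos: [0.5565, 0.2313, 0.2808]
tool_rot: [0.797, 0.604, -0.004, -0.003]
wrist_force: [-15.8, 0.8, 14.4]
width: 0.0134
grasp_force: 30.0
time: 12.55
eef_pos: [0.6369, 0.2084, 0.3144]
tool_rot: [0.799, 0.602, 0.002, -0.0]
wrist_force: [-3.2, -0.4, 9.2]
width: 0.0132
grasp_force: 30.0
[-3.20856419 -0.4226875   9.16936983] [-0.00229942  0.81616439 -0.00866698] [-0.00103719 -0.18657877  0.2132689 ] [ 0.00243214  0.00207767 -0.99999488] [-0.15  0.71 -0.47  1.31  0.32  1.19 -0.92]
```

View pics/s2.png

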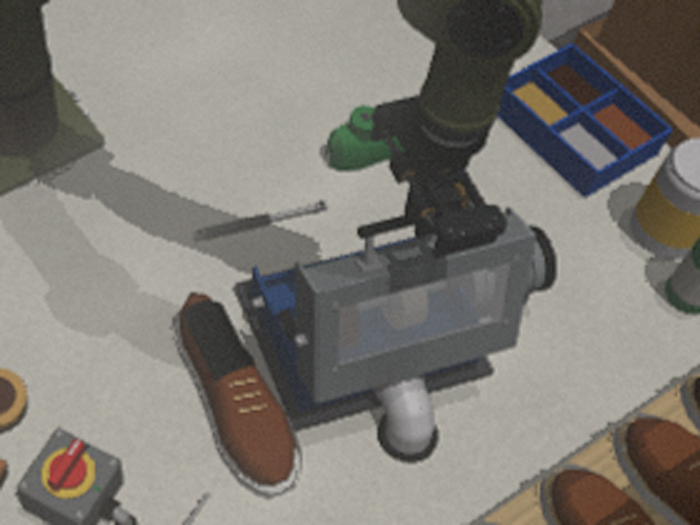

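The hood is near upright and the bar is held at about (435,235) in the crop. The fingers look clear of the shell, and the isolator at (70,465) is still OFF. The last bit is about 11 mm.

Scaled: 0.011 m is 0.0183, -0.0013 m is -0.0022.

```bash
python3 -m inch '[{"xyz":[0, 0.005, -0.0005]}, {"xyz":[0, 0.01, -0.001]}, {"xyz":[0, 0.015, -0.0017]}, {"xyz":[0, 0.0183, -0.0022]}, {"xyz":[0, 0.0183, -0.0022]}, {"xyz":[0, 0.0183, -0.0022]}, {"xyz":[0, 0.0183, -0.0022]}, {"xyz":[0, 0.0183, -0.0022]}, {"xyz":[0, 0.0183, -0.0022]}, {"xyz":[0, 0.0183, -0.0022]}]'
python3 - <<'E'
from h import *
s=ctrl.get_state();print(s['wrist_force'],s['wrist_torque'],tool([.45776,.2594,.1008]),s['dq'].round(3))
d=imaging.snapshot('wrist'); cv2.imwrite('pics/w4.png',d['image'])
E
```

```text
time: 13.6
eef_pos: [0.6471, 0.2056, 0.3162]
tool_rot: [0.799, 0.602, 0.002, 0.0]
wrist_force: [-2.9, 0.4, 11.3]
width: 0.0132
grasp_force: 30.0
[-2.92839781  0.36416261 11.29895408] [-0.04956508  0.68909016  0.06703319] [-0.00098968 -0.19734832  0.21490857] [-0.001 -0.001  0.    -0.    -0.     0.001  0.   ]
```

View pics/w4.png

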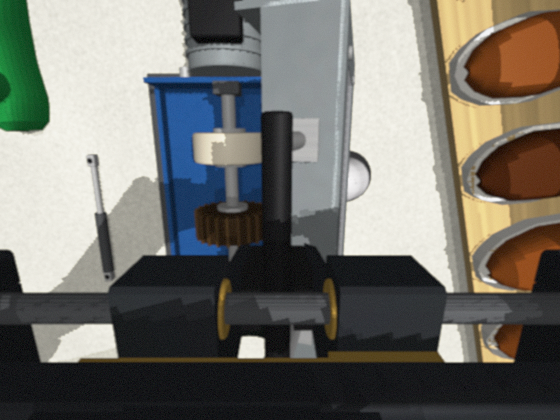

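The bar is held between the pads, 41 mm in front of the hinge, which gives an angle of about 1.31 rad. The arm is still and nothing touches the shell. Handing in.

```bash
python3 -c "
from rig import order
print(order.job_done())"
```

```text
the job is handed in; nothing more can be done
None
```

I turned the isolator to OFF, lifted the hood by its bar to about 1.31 rad (estimated from the bar's position; balance is 1.32) and handed the job in after 13.6 s, still gripping the bar with the arm still; no verdict was returned.

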